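# Pin the bench slide and hold a mainboard carrier out to the gauge

### The job

On this repair bench, first take the headed steel pin from its holder and push it down through the fork of the bench slide and the riser's lug until its head sits on the fork, so that the riser is locked. Then slide the carrier plate with the mainboard, without lifting it off the riser, straight out over the riser's edge until its front edge is level with the tip of the gauge's pointer. There it would tip if let go, so finish while still holding its tail end with the gripper, the plate lying level on the riser, so that a colleague can reach its underside; leave the phone, the screwdriver and the parcel alone.

Things in the scene. Friction and masses are not known exactly. Their poses are not given: they have to be found in the camera images.
- bed: Fixed dark steel bed of the bench slide, 260 x 90 x 12 mm. Origin on the bench surface; x is the outward direction in which the plate is slid (roughly to the robot's left), y points roughly back toward the robot, z up. On its +y side stands a steel fork: two level plates 44 x 45 mm, joined by a pillar on the far +y side; nothing of it is higher than 50 mm.
- fork_hole (a point): Centre of the upright hole at the top face of the upper fork plate, 50 mm above the bench, at bed x -50, y +105 mm. The 15 mm hole runs through the upper plate (6 mm thick), the riser's lug (12 mm thick, 16 mm hole) and the lower plate, in line at the start and free below for the pin's whole shank.
- riser: Aluminium riser under the plate: a low table 200 mm long (bed x -150 to +50 mm), 100 mm wide, its top 70 mm above the bench. It slides on the bed along bed x, up to 30 mm either way with about 5 N of friction, until pinned. Origin and axes coincide with the bed's at the start.
- riser_edge (a point): Middle of the riser's outward top edge (bed x +50 mm, height 70 mm), over which the plate is slid.
- plate: Loose aluminium plate 280 x 120 x 6 mm, about 0.55 kg (varies), lying on the riser; a green mainboard is fixed on its front part (x -30 to +130, up to 17 mm above the underside). Origin at the centre of its underside, x to its front (outward) edge, z up. Starts overhanging 35 to 70 mm, up to 0.12 rad askew; at the mark it overhangs 165 to 195 mm and tips if not held.
- plate_front (a point): Middle of the plate's front edge at its top face (plate x +140 mm, z +6 mm).
- plate_tab (a point): Centre of the top of the upright grip tab at the plate's tail (plate x -125 mm, z +38 mm). The tab is 12 mm thick along the plate's x, 40 mm wide along its y and stands 32 mm above the plate's top face; the plate is bare for 85 mm in front of it.
- gauge: Fixed pointer gauge on the bench, on the -y side of the plate's path: a 50 mm square foot, a 10 mm post 114 mm high, and a thin level pointer toward the plate. Origin under the post; axes parallel to the bed's.
- mark (a point): Tip of the gauge's pointer, 78 mm above the bench, about 15 to 25 mm aside from the plate's long edge. Axes parallel to the bed's: the plate's front edge is to be at the same bed-x as this point.
- holder: Fixed grey block 60 x 60 mm, 45 mm high, with a 15 mm hole in which the pin stands at the start. Origin under its centre.
- pin: Loose headed steel pin, 70 g, upright: shank 12 mm in diameter and 40 mm long with a tapered foot (5 mm), then a round head 22 mm in diameter and 22 mm high. Origin at the foot's tip, z up along the pin to the head. Total length 62 mm.
- pin_neck (a point): Centre of the underside of the pin's head, 40 mm above its foot; rests on the fork's top face when the pin is seated.
- phone: Bystander: black phone, 72 x 150 x 9 mm, lying on the bench beyond the slide. Origin at the centre of its underside.
- screwdriver: Bystander: screwdriver 170 mm long lying on the bench beyond the slide. Origin under it, on its length.
- parcel: Bystander: small cardboard parcel 140 x 100 x 60 mm to the robot's left. Origin at the centre of its underside.
Not all that is in view belongs to the job. What is meant by the gauge is not pink or red, and is the larger of those in its own colour.

How it is judged:
By the outcome, as a careful person would: the job done as asked, in the order asked, and still so for the second after the job is handed in, while the arm keeps its last pose, push and grip.
It also fails if it takes over 54 s, if anything falls off the work surface, if the arm or the gripper's body presses on something with over 40 N, if the wrist force passes 120 N, or if a joint passes its speed limit or range.

### The arm

A 6-joint arm with a two-finger parallel gripper is mounted at the origin on the work surface. World frame = base frame: x ahead of the robot, y to its left, z up, the work surface at z = 0. Lengths are in m, angles in rad, forces in N, time in s.
With the tool pointing down it reaches from about 0.35 to 0.975 m from the base axis. Payload 7.1 kg.
Tool frame: the origin (TCP) lies at the very end of the fingers, on their centre line; the grasp point (between the pads) lies 19 mm behind it (arm.hold_point_z is the distance from the TCP to the grasp point, in m); z points along the fingers, y is the line along which they close (so a half turn about z gives the same grasp; the last joint's range is limited). The gripper opens to 88 mm and grips with 3 to 60 N. Pads are 20 mm wide; open, the fingers measure 115 mm over their backs; the gripper's body (75 mm by 178 mm) begins 61 mm behind the grasp point.
Start: joints at [1.234, 0.423, 1.63, -0, 1.089, -0.019], TCP at [0.195, 0.594, 0.223] pointing down, gripper open.
Joint ranges: [-3, 3], [-0.9, 2.11], [0.09, 2.58], [-1.31, 4.45], [0.11, 2.69], [-2.54, 2.54]. Speed limits (rad/s): [2.39, 2.39, 3.01, 3.14, 3.14, 3.14].

### API

Orientations are given as a rotation vector (axis times angle).
In Python, from workcell import arm, cams gives the robot as it stands. The module is installed in compiled form; this text tells all that it offers.
- The arm moves only by the tool jog_arm, never from a script. Its arguments are lists of equal length, an entry for each row: "delta_pos": the shift along the world's x, y, z in cm, a list of three; "dr": the turn, a rotation vector about the world's x, y, z in rad, a list of three; "gripper": the opening in per cent of the stroke, from 0 (shut) to 100 (fully open). In form: {"delta_pos": [[tx, ty, tz], ...], "dr": [[ax, ay, az], ...], "gripper": [gripper, ...]}. A call has exactly 10 rows; each row is the pose to reach, as a shift and turn from the pose commanded when the call began; what a row does not reach only later rows make up. A row lasts 1/8 s, in which the tool goes at most 62.5 mm and 10.7 degrees, less where a joint would pass 70% of its speed; a pose out of reach is approached as far as the arm can. A call with a gripper value outside its range is refused whole. The fingers move at their own pace and stop on an object; the grip force is fixed at half the most. Time passes only in rows, so rows that repeat a pose let the fingers close, or fill a call up. It gives the time, the measured TCP pose, the force, the opening and the grip force at its end, in the units of the state.
- arm.get_state(): the state, without advancing time (a new reading comes with each control period).
- cams.read_camera(name): name is "scene" or "top" or "wrist"; returns (picture, depth): 480x640x3 uint8, red, green, blue; 480x640 float32, m along the optical axis (not along the pixel's ray), 0 where there is no reading.
- cams.calibration(name): a dict with "fx", "fy", "cx", "cy" (pixels), "xyz" and "rotation" of the camera in the world. Camera axes: x right, y up, looking along -z (the intrinsics and any distortion apply to the point x, -y, -z); pixel columns grow to the right and rows downward; lengths in m; the calibration is good to about 2 mm. A picture is of the moment at which its call begins: read the wrist's pose just before it. calibration takes no time and is no camera call; for the wrist camera it gives the pose at the moment of the call.
- arm.close_job(): hands the job in; it is judged then, once.
The state is a dict: "t": time; "q": joint angles; "qvel": joint speeds; "tau": joint torques, N m; "eef_pos": TCP position; "tool_rot": TCP orientation; "force": force on the tool from outside, world axes, zero at the start; "torque": the same for the moment, N m; "opening": opening from 0.0 (shut) to 1.0 (fully open); "grip_force": force on a finger pad.
Only numpy, scipy, OpenCV 4.12 (cv2) and the standard library are available. Lean on these libraries where they do the work, as an engineer would, in place of code of your own. Each camera call takes 0.05 s, during which the arm holds its last target. There are 200 camera calls.

## Working session

There is one attempt and no reset: what is moved stays moved. The work goes in short steps, Python scripts to look and compute and a tool call to move; the robot and the scene stay as the last step left them, time stands still between calls to the robot, and variables do not carry over. Pictures are saved under pics/ and viewed, at most 10 in all, crops included, and the job is handed in when it is done.

Besides the shell and the picture viewer there is one more tool, called after "Emit:" as name(argument=value, ...) on one line, values as JSON. jog_arm: Moves the arm, as the interface text tells. Its arguments: {"type":"object","properties":{"delta_pos":{"type":"array"},"dr":{"type":"array"},"gripper":{"type":"array"}},"required":["delta_pos","dr","gripper"]}

```bash
mkdir -p pics; cat > h.py <<'E'
import numpy as np, cv2
from workcell import arm, cams
def grab(n):
    c=cams.calibration(n); p,d=cams.read_camera(n); np.savez(f'pics/{n}.npz',p=p,d=d,**{k:np.array(v) for k,v in c.items()}); return p,d,c
def load(n):
    z=np.load(f'pics/{n}.npz'); return z['p'],z['d'],{k:z[k] for k in z.files if k not in 'pd'}
def R(c):
    r=np.array(c['rotation'],float)
    return r if r.shape==(3,3) else cv2.Rodrigues(r)[0]
def ray(c,u,v):
    u=np.asarray(u,float);v=np.asarray(v,float)
    d=np.stack([(u-c['cx'])/c['fx'],-(v-c['cy'])/c['fy'],-np.ones_like(u)],-1)
    return d@R(c).T
def plane(c,u,v,z):
    d=ray(c,u,v); o=np.array(c['xyz']); return o+d*((z-o[2])/d[...,2])[...,None]
def cloud(c,d):
    v,u=np.mgrid[:480,:640]; return np.array(c['xyz'])+ray(c,u,v)*d[...,None]
def proj(c,P):
    q=(np.asarray(P)-np.array(c['xyz']))@R(c); return np.stack([c['cx']+c['fx']*q[...,0]/-q[...,2], c['cy']-c['fy']*q[...,1]/-q[...,2]],-1)
E
python3 - <<'E'
from h import *
for n in('scene','top'):
    p,d,c=grab(n); cv2.imwrite(f'pics/{n}0.png',p[...,::-1]); print(n,c)
print(arm.get_state())
E
```

```text
scene {'fx': 564.0323608175769, 'fy': 564.0323608175769, 'cx': 313.14841487072766, 'cy': 241.7755740515957, 'xyz': array([1.01183382, 0.81130722, 0.99535151]), 'rotation': array([0.223162  , 0.97434831, 2.47996337])}
top {'fx': 434.91696845875896, 'fy': 434.91696845875896, 'cx': 321.5099629206672, 'cy': 236.0434039671992, 'xyz': array([0.42761697, 0.0319659 , 1.06026326]), 'rotation': array([ 0.19004923, -0.16116596, -1.39893602])}
{'t': 0.1, 'q': array([ 1.23401347e+00,  4.23774989e-01,  1.63059046e+00,  5.76206069e-07,
        1.08859719e+00, -1.90020710e-02]), 'qvel': array([ 0.00045617, -0.00333264, -0.00165647, -0.00114933,  0.00078683,
        0.00141386]), 'tau': array([ 7.38929702e-05, -5.45610988e+01, -2.74326235e+01,  6.45866082e-02,
        1.88184780e-02, -2.02791836e-05]), 'eef_pos': array([0.19510083, 0.59324957, 0.22198191]), 'tool_rot': array([-4.97033061e-01, -3.10177880e+00,  2.11769972e-03]), 'force': array([0.23419619, 0.31590373, 0.96409185]), 'torque': array([-0.02381974,  0.02273055,  0.00750705]), 'grip_force': 0.0, 'opening': 1.0034173609103554}
```

View pics/scene0.png

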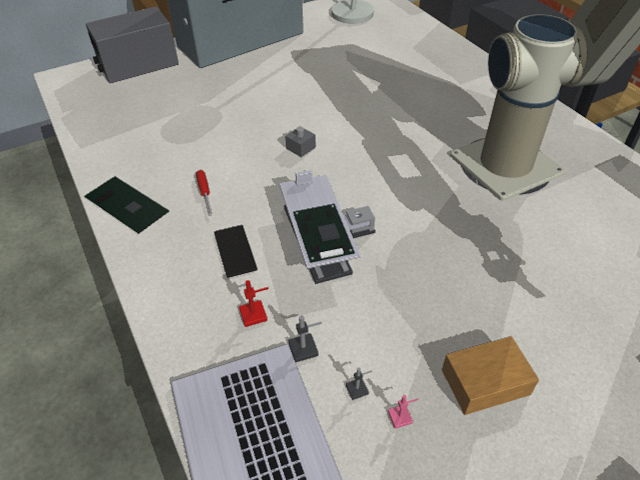

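View pics/top0.png

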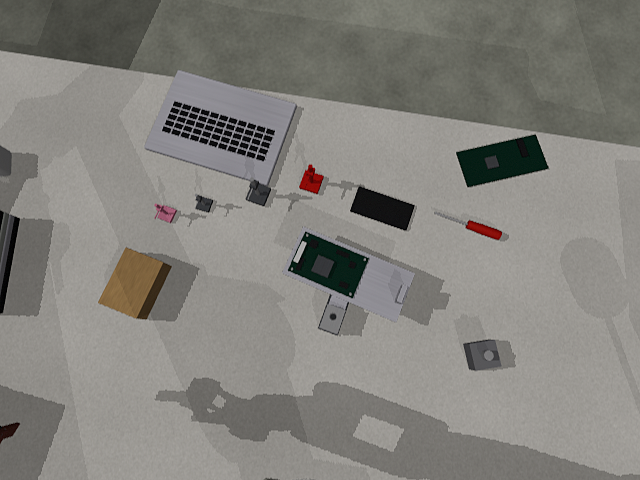

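Scene image: candidates for the gauge are red (252,305), larger dark grey (303,345), smaller dark grey (357,385) and pink (400,412). By the description it is the larger grey one, at top (258,193). The pin and holder are at scene (300,140) and top (485,355), the fork at top (333,317). Next, a close crop to check.

```bash
python3 - <<'E'
from h import *
p,d,c=load('scene'); q,e,k=load('top')
def crop(p,x,y,w,h,W,H): return cv2.resize(p[y:y+h,x:x+w],(W,H),interpolation=cv2.INTER_CUBIC)
a=crop(p,230,275,200,150,400,300); b=crop(p,265,120,120,90,400,300)[:]
f=crop(q,270,220,160,120,400,300); g=crop(q,150,150,200,150,400,300)
m=np.vstack([np.hstack([a,crop(p,260,160,133,130,400,300)]),np.hstack([f,g])]); cv2.imwrite('pics/m1.png',m[...,::-1])
C=cloud(k,e); S=cloud(c,d)
for n,(u,v) in dict(pin=(489,355),hold=(473,360),fork=(328,328),hole=(333,317),tab=(402,293),plate=(380,285),phone=(380,207),post=(258,185)).items(): print(n,C[v,u].round(4))
for n,(u,v) in dict(pin=(300,131),post=(302,320),tip=(320,324),tab=(303,175)).items(): print(n,S[v,u].round(4))
E
```

```text
pin [ 0.4514 -0.3391  0.0656]
hold [ 0.4351 -0.3119  0.0455]
fork [0.4509 0.0207 0.0487]
hole [0.4792 0.0126 0.0052]
tab [ 0.5502 -0.1262  0.1055]
plate [ 0.564  -0.08    0.0734]
phone [ 0.7688 -0.0611  0.0066]
post [0.7736 0.2533 0.0128]
pin [ 0.453  -0.3324  0.0637]
post [0.7518 0.2531 0.1096]
tip [0.6918 0.213  0.0023]
tab [ 0.5532 -0.1211  0.1057]
```

View pics/m1.png

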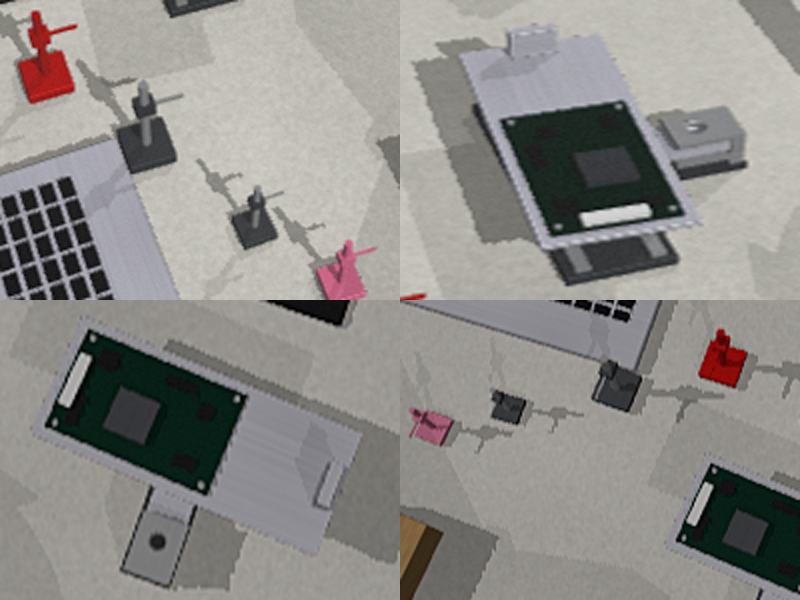

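The crop confirms the larger grey gauge: foot at crop (147,145), pointer tip at crop (184,97), which is scene about (322,323.5). The fork hole is clear at top about (333,316.5). Now the measurements.

```bash
cat > meas.py <<'E'
from h import *
def rect(P,name):
    r=cv2.minAreaRect((P[:,:2]*1000).astype(np.float32)); print(name,len(P),'c',np.round(r[0],1),'size',np.round(r[1],1),'ang',round(r[2],1))
    return r
E
python3 - <<'E'
from meas import *
for n in('top','scene'):
    p,d,c=load(n); C=cloud(c,d); X,Y,Z=C[...,0],C[...,1],C[...,2]; print(n)
    def box(name,x,y,z,m=True):
        s=(X>x[0])&(X<x[1])&(Y>y[0])&(Y<y[1])&(Z>z[0])&(Z<z[1])&m
        s=s&(cv2.erode(s.astype(np.uint8),np.ones((1,1)))>0); print(name,'z',np.median(Z[s]).round(4)); return rect(C[s],name)
    box('fork',(.40,.53),(-.05,.07),(.042,.056))
    box('holder',(.38,.52),(-.42,-.26),(.040,.050))
    box('pin',(.40,.50),(-.38,-.29),(.057,.075))
    g=p.astype(int); 
    box('plate',(.45,.75),(-.18,.15),(.068,.12))
    box('tab',(.45,.65),(-.18,-.08),(.092,.12))
    box('gfoot',(.68,.82),(.2,.33),(.006,.03))
    box('gpost',(.68,.82),(.15,.33),(.04,.13))
    box('allgauges',(.6,.82),(.15,.33),(.06,.085))
    box('bed',(.53,.72),(.0,.16),(.006,.03),g.max(2)<110)
p,d,c=load('scene'); print('tip',plane(c,322,323.5,.078))
q,d,k=load('top'); print('hole',plane(k,333,316.7,.05))
E
```

```text
top
fork z 0.0481
fork 454 c [482.4  13. ] size [43.8 77.4] ang 79.2
holder z 0.043
holder 602 c [ 450.1 -338. ] size [60.  61.2] ang 18.6
pin z 0.0645
pin 91 c [ 450.1 -337.8] size [19.4 22.4] ang 11.7
plate z 0.0758
plate 6394 c [579.   -4.6] size [280.5 120.9] ang 76.2
tab z 0.1056
tab 116 c [ 548.5 -125.5] size [12.1 39.8] ang 75.7
gfoot z 0.015
gfoot 872 c [771.4 275.7] size [108.7  96.7] ang 89.8
gpost z 0.0821
gpost 117 c [737.  253.1] size [17.  50.4] ang 78.0
allgauges z 0.0802
allgauges 70 c [737.  253.1] size [17.  50.4] ang 78.0
bed z nan
bed 0 c [0. 0.] size [0. 0.] ang 0.0
scene
fork z 0.0497
fork 364 c [474.9  12.9] size [49.5 65.8] ang 76.9
holder z 0.045
holder 257 c [ 449.3 -340.4] size [64.8 65.5] ang 19.1
pin z 0.0655
pin 50 c [ 448.9 -338.3] size [23.9 19.6] ang 66.5
plate z 0.078
plate 4697 c [577.5  -5.8] size [285.3 121.4] ang 76.0
tab z 0.105
tab 133 c [ 548.6 -125.5] size [17.2 39.7] ang 74.0
gfoot z 0.0163
gfoot 1397 c [770.8 274.7] size [110.7  98.3] ang 89.9
gpost z 0.0827
gpost 229 c [736.5 250.9] size [19.2 49.3] ang 78.8
allgauges z 0.0788
allgauges 121 c [736.5 250.8] size [19.1 49.3] ang 78.8
bed z 0.0118
bed 464 c [602.2 102.9] size [44.  89.1] ang 77.7
tip [0.71222799 0.25947603 0.078     ]
hole [0.47770793 0.0135517  0.05      ]
  return _methods._mean(a, axis=axis, dtype=dtype,
  ret = ret.dtype.type(ret / rcount)
```

Bed x points at about 78.5° from world x. The larger grey gauge puts the mark at about 188 mm overhang, which fits the description, and the plate overhangs about 42 mm now. I go over the fork first for a close look.

Emit:
jog_arm(delta_pos=[[28.5,-56.4,0],[28.5,-56.4,0],[28.5,-56.4,0],[28.5,-56.4,0],[28.5,-56.4,0],[28.5,-56.4,0],[28.5,-56.4,0],[28.5,-56.4,0],[28.5,-56.4,0],[28.5,-56.4,0]], dr=[[0,0,0.117],[0,0,0.117],[0,0,0.117],[0,0,0.117],[0,0,0.117],[0,0,0.117],[0,0,0.117],[0,0,0.117],[0,0,0.117],[0,0,0.117]], gripper=[60,60,60,60,60,60,60,60,60,60])

```text
t: 1.35
eef_pos: [0.4777, 0.0338, 0.2227]
tool_rot: [0.315, 3.126, 0.0]
force: [1.6, 0.6, -0.3]
opening: 0.604
grip_force: 0.0
```

```bash
python3 - <<'E'
from h import *
s=arm.get_state(); p,d,c=grab('wrist'); cv2.imwrite('pics/w1.png',p[...,::-1]); print(s['eef_pos'],c, proj(c,[.4777,.0135,.05]))
E
```

```text
[0.4776781  0.03384525 0.2226954 ] {'fx': 424.00354746116017, 'fy': 424.00354746116017, 'cx': 315.539364264062, 'cy': 243.64866264373316, 'xyz': array([0.40557294, 0.04815671, 0.38476211]), 'rotation': array([-0.22301154, -0.18332327,  1.36052029])} [291.05859839 227.12056982]
```

View pics/w1.png

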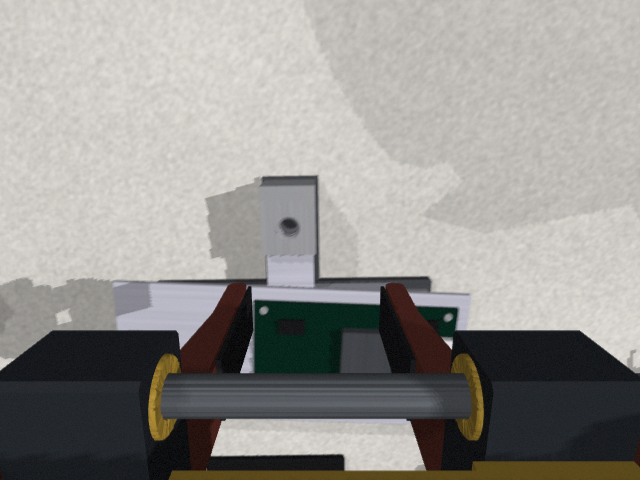

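The wrist view shows the fork hole at about (289.5,227), in line with the lug, with the bed's edge at row ~280 to the right of the fork. I refine the hole and the bed yaw from it.

```bash
python3 - <<'E'
from h import *
p,d,c=load('wrist'); g=cv2.cvtColor(p,cv2.COLOR_RGB2GRAY)
r=g[212:242,275:305]; m=(r<105).astype(np.uint8)
cs,_=cv2.findContours(m,0,1); k=max(cs,key=cv2.contourArea); e=cv2.fitEllipse(k); print(e,cv2.boundingRect(k))
u,v=e[0][0]+275,e[0][1]+212; print('hole',plane(c,u,v,.05))
# fork side edges on top plane z=.05: strongest horizontal gradient per row
gx=cv2.Sobel(cv2.GaussianBlur(g,(3,3),0).astype(np.float32),cv2.CV_32F,1,0)
for lo,hi,n in((252,272,'L'),(308,326,'R')):
    rows=np.arange(190,250); cols=lo+np.abs(gx[rows,lo:hi]).argmax(1)
    P=plane(c,cols,rows,.05)[:,:2]; l=cv2.fitLine(P.astype(np.float32),cv2.DIST_HUBER,0,.001,.001).ravel(); print(n,l, np.degrees(np.arctan2(l[1],l[0])))
# bed edge
gy=cv2.Sobel(g.astype(np.float32),cv2.CV_32F,0,1)
cols=np.arange(330,420); rows=268+gy[268:284,330:420].argmin(0); 
P=plane(c,cols,rows,.012)[:,:2]; l=cv2.fitLine(P.astype(np.float32),cv2.DIST_HUBER,0,.001,.001).ravel(); print('bed',l,np.degrees(np.arctan2(l[1],l[0])))
E
```

```text
((14.220237731933594, 14.0338134765625), (15.499011993408203, 17.594688415527344), 135.19871520996094) (5, 6, 19, 18)
hole [0.4765209  0.01223653 0.05      ]
L [ 0.98798305 -0.15456231  0.46640912 -0.01105785] -8.891413
R [ 0.98007596 -0.1986232   0.46920657  0.03748227] -11.456457
bed [0.18549456 0.9826453  0.5462966  0.06857407] 79.31003
```

Emit:
jog_arm(delta_pos=[[-3,-36.8,-6],[-3,-36.8,-6],[-3,-36.8,-6],[-3,-36.8,-6],[-3,-36.8,-6],[-3,-36.8,-6],[-3,-36.8,-6],[-3,-36.8,-10],[-3,-36.8,-10],[-3,-36.8,-10]], dr=[[0,0,0],[0,0,0],[0,0,0],[0,0,0],[0,0,0],[0,0,0],[0,0,0],[0,0,0],[0,0,0],[0,0,0]], gripper=[60,60,60,60,60,60,60,60,60,60])

```text
t: 2.65
eef_pos: [0.4475, -0.3315, 0.1234]
tool_rot: [0.313, 3.126, 0.0]
force: [0.4, 0.2, 1.1]
opening: 0.6
grip_force: 0.0
```

```bash
python3 - <<'E'
from h import *
s=arm.get_state(); p,d,c=grab('wrist'); cv2.imwrite('pics/w2.png',p[60:400,100:540,::-1]); print(s['eef_pos'],s['qvel'].round(3),arm.get_state()['eef_pos'],c['xyz'])
C=cloud(c,d);Z=C[...,2];X,Y=C[...,0],C[...,1]
sc=(X>.41)&(X<.49)&(Y>-.38)&(Y<-.30)
m=sc&(Z>.058)&(Z<.075);h=sc&(Z>.04)&(Z<.05)
print(m.sum(),C[m].mean(0),cv2.minEnclosingCircle((C[m][:,:2]*1000).astype(np.float32)),np.median(Z[m]),proj(c,[.450,-.338,.067]))
E
```

```text
[ 0.44754787 -0.33151361  0.1234101 ] [-0.001 -0.015 -0.013 -0.003 -0.006 -0.001] [ 0.44791725 -0.33187397  0.12386254] [ 0.37544747 -0.31729358  0.28548548]
1297 [ 0.44800886 -0.34009733  0.06635883] ((449.26959228515625, -340.4095153808594), 11.050616264343262) 0.06685246837935152 [305.20723417 274.62130803]
```

View pics/w2.png

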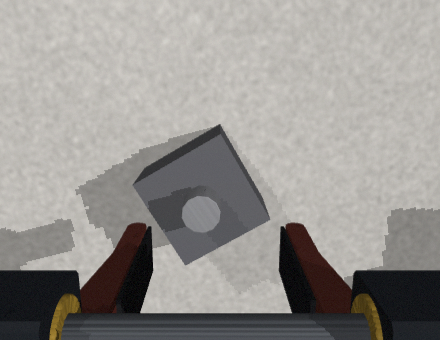

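The crop shows the pin head at crop (201,214), which is wrist px (301,274), centred between the fingers. It measures about (0.449,-0.340). I correct by about 8 mm, go down and close.

Emit:
jog_arm(delta_pos=[[0.1,-0.8,0],[0.1,-0.8,-4],[0.1,-0.8,-7.4],[0.1,-0.8,-7.4],[0.1,-0.8,-7.4],[0.1,-0.8,-7.4],[0.1,-0.8,-7.4],[0.1,-0.8,-7.4],[0.1,-0.8,-7.4],[0.1,-0.8,-7.4]], dr=[[0,0,0],[0,0,0],[0,0,0],[0,0,0],[0,0,0],[0,0,0],[0,0,0],[0,0,0],[0,0,0],[0,0,0]], gripper=[60,60,60,60,20,5,5,5,5,5])

```text
t: 3.95
eef_pos: [0.4485, -0.3404, 0.0495]
tool_rot: [0.315, 3.125, -0.001]
force: [-0.6, 0.7, 7.1]
opening: 0.24
grip_force: 30.0
```

Emit:
jog_arm(delta_pos=[[0,0,6],[0,0,9],[2.9,35.3,9],[2.9,35.3,9],[2.9,35.3,9],[2.9,35.3,9],[2.9,35.3,9],[2.9,35.3,9],[2.9,35.3,9],[2.9,35.3,9]], dr=[[0,0,0],[0,0,0],[0,0,0],[0,0,0],[0,0,0],[0,0,0],[0,0,0],[0,0,0],[0,0,0],[0,0,0]], gripper=[5,5,5,5,5,5,5,5,5,5])

```text
t: 5.2
eef_pos: [0.477, 0.0127, 0.1386]
tool_rot: [-0.314, -3.126, 0.0]
force: [0.6, -0.5, -0.5]
opening: 0.244
grip_force: 30.0
```

```bash
python3 - <<'E'
from h import *
s=arm.get_state(); p,d,c=grab('wrist'); print(s['eef_pos'],s['opening'],s['force'].round(1)); x=s['eef_pos']
cv2.imwrite('pics/w3.png',cv2.resize(p[150:350,200:430],None,fx=2,fy=2,interpolation=cv2.INTER_CUBIC)[...,::-1])
print(proj(c,[.4771,.0129,.05]),'foot',proj(c,x-[0,0,.0445]), 'eef',proj(c,x))
a,b,k=grab('top'); print('top foot',proj(k,x-[0,0,.0445]))
cv2.imwrite('pics/t3.png',cv2.resize(a[250:370,270:410],None,fx=3,fy=3)[...,::-1])
E
```

```text
[0.47696514 0.01269067 0.1386326 ] 0.24358991458185972 [ 0.6 -0.5 -0.5]
[316.26959544 251.62721574] foot [316.00270739 275.54728362] eef [316.1669678  311.61302159]
top foot [333.85666239 316.16497701]
```

View pics/w3.png

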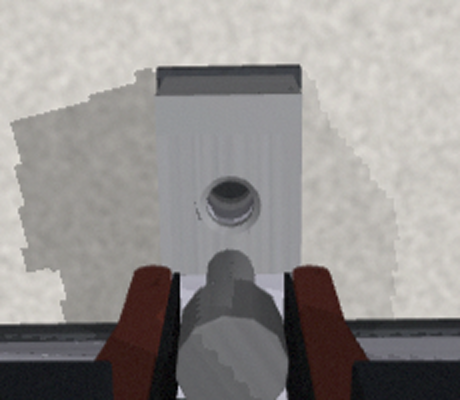

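Hole at crop (231,202), i.e. px (315.5,251), within 1 px of prediction. The pin's foot is at crop ~(231,255). I check the pin's offset in the hand from the depth.

```bash
python3 - <<'E'
from h import *
p,d,c=load('wrist'); C=cloud(c,d); g=cv2.cvtColor(p,cv2.COLOR_RGB2GRAY)
x=np.array([.47697,.01269,.13863]); D=C-x; rr=np.hypot(D[...,0],D[...,1])
m=(rr<.02)&(abs(D[...,1])<.0125)
print(np.histogram(D[...,2][m],bins=np.arange(-.06,.03,.005)))
h=m&(D[...,2]>.013)&(D[...,2]<.022); h[:,:]&=True; print('headtop',h.sum(),np.median(D[h],0),cv2.minEnclosingCircle((D[h][:,:2]*1000).astype(np.float32)))
s=m&(D[...,2]<-.008)&(D[...,2]>-.05)
for lo in range(-50,-5,5):
    k=s&(D[...,2]*1000>=lo)&(D[...,2]*1000<lo+5)
    if k.sum(): print(lo,k.sum(),'x min/max',(D[k][:,0].min()*1000).round(1),(D[k][:,0].max()*1000).round(1),'y',(D[k][:,1].min()*1000).round(1),(D[k][:,1].max()*1000).round(1))
# hole by ellipse
r=g[232:272,295:337]; mm=(r<np.median(g[205:225,290:340])-25).astype(np.uint8); mm[33:]=0
cs,_=cv2.findContours(mm,0,1); k=max(cs,key=cv2.contourArea); e=cv2.minEnclosingCircle(cv2.convexHull(k)); print(e, plane(c,295+e[0][0],232+e[0][1],.05)-x)
# holes as missing depth at top plane
Z=C[...,2]; H=(Z<.044)&(rr<.02); H[:,:]&=True
n,l,st,ce=cv2.connectedComponentsWithStats((H[235:272,295:337]).astype(np.uint8)); print(st,ce)
for i in range(1,n):
  if st[i,4]>100: print(plane(c,295+ce[i][0],235+ce[i][1],.05)-x)
E
```

```text
(array([   0,    0,    0,    1,   65,   73,   75,   73,   18,    0,    2,
        158,  303,  308,  368, 2552,  182]), array([-6.00000000e-02, -5.50000000e-02, -5.00000000e-02, -4.50000000e-02,
       -4.00000000e-02, -3.50000000e-02, -3.00000000e-02, -2.50000000e-02,
       -2.00000000e-02, -1.50000000e-02, -1.00000000e-02, -5.00000000e-03,
       -2.77555756e-17,  5.00000000e-03,  1.00000000e-02,  1.50000000e-02,
        2.00000000e-02,  2.50000000e-02]))
headtop 2765 [-0.00022254 -0.00070614  0.0171831 ] ((-2.6046276092529297, -1.9269006252288818), 16.712848663330078)
-45 1 x min/max 0.1 0.1 y 3.1 3.1
-40 65 x min/max -3.0 3.0 y -7.0 4.5
-35 73 x min/max -3.1 3.4 y -6.8 4.7
-30 75 x min/max -3.3 2.9 y -6.5 4.8
-25 73 x min/max -3.7 0.5 y -5.6 4.3
-20 18 x min/max -3.5 -2.1 y -3.6 2.8
((21.075000762939453, 19.075000762939453), 14.318314552307129) [-0.00024123  0.00016298 -0.08863   ]
[[   0    0   42   37 1168]
 [   8    5   24   22  386]] [[20.81592466 18.83219178]
 [19.54404145 15.48186528]]
[-0.0008019  -0.00068511 -0.08863   ]
```

View pics/t3.png

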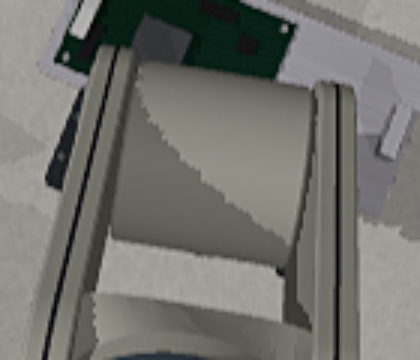

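```bash
cat > pinfit.py <<'E'
from h import *
from scipy.optimize import least_squares
def pinfit(x,c,d):
    D=(cloud(c,d)-x)*1000; ax=np.array([.199,.98]); al=D[...,:2]@ax
    q=np.hypot(D[...,0],D[...,1])
    s=(q<14)&(D[...,2]<-8)&(D[...,2]>-37.5); h=(abs(al)<8)&(D[...,2]>-3)&(D[...,2]<13)&(D[...,0]<0)&(D[...,0]>-16)
    A,B=D[s],D[h]
    def f(t,P): return np.hypot(P[:,0]-t[0]-t[1]*P[:,2],P[:,1]-t[2]-t[3]*P[:,2])
    r=lambda t:np.r_[f(t,A)-6,f(t,B)-11]
    o=least_squares(r,[0,0,0,0],loss='soft_l1'); t=o.x
    o2=least_squares(lambda t:f(t,A)-6,[0,0,0,0],loss='soft_l1').x
    print(len(A),len(B),'both',t.round(3),'rms',np.sqrt(np.mean(o.fun**2)).round(2),'foot',(t[0]-44.5*t[1]).round(2),(t[2]-44.5*t[3]).round(2)); print('shank',o2.round(3),'foot',(o2[0]-44.5*o2[1]).round(2),(o2[2]-44.5*o2[3]).round(2))
E
python3 - <<'E'
from pinfit import *
p,d,c=load('wrist'); pinfit(np.array([.47697,.01269,.13863]),c,d)
E
```

```text
276 554 both [ 2.224 -0.029 -0.859  0.014] rms 0.22 foot 3.5 -1.48
shank [ 1.965 -0.037 -0.731  0.018] foot 3.63 -1.55
```

The pin is tilted about 2° in the hand. I straighten it, shift (-2.6, +0.5) mm, lower to just above the fork, and look again.

Emit:
jog_arm(delta_pos=[[-0.26,0.05,0],[-0.26,0.05,-1.5],[-0.26,0.05,-2.8],[-0.26,0.05,-2.8],[-0.26,0.05,-2.8],[-0.26,0.05,-2.8],[-0.26,0.05,-2.8],[-0.26,0.05,-2.8],[-0.26,0.05,-2.8],[-0.26,0.05,-2.8]], dr=[[0.015,0.03,0],[0.015,0.03,0],[0.015,0.03,0],[0.015,0.03,0],[0.015,0.03,0],[0.015,0.03,0],[0.015,0.03,0],[0.015,0.03,0],[0.015,0.03,0],[0.015,0.03,0]], gripper=[5,5,5,5,5,5,5,5,5,5])

```text
t: 6.55
eef_pos: [0.4746, 0.0134, 0.1107]
tool_rot: [-0.312, -3.095, -0.019]
force: [0.1, 0.2, -1.2]
opening: 0.24
grip_force: 30.0
```

```bash
python3 - <<'E'
from pinfit import *
s=arm.get_state(); p,d,c=grab('wrist'); x=s['eef_pos']; print(x,s['force'].round(1)); pinfit(x,c,d)
cv2.imwrite('pics/w4.png',cv2.resize(p[170:330,220:420],None,fx=4,fy=4,interpolation=cv2.INTER_CUBIC)[:600,:,::-1])
E
```

```text
[0.4746008  0.01338108 0.11074306] [ 0.1  0.2 -1.2]
276 547 both [ 2.193e+00  1.000e-03 -8.660e-01 -2.000e-03] rms 0.22 foot 2.13 -0.79
shank [ 2.11e+00 -1.00e-03 -7.71e-01  1.00e-03] foot 2.16 -0.83
```

View pics/w4.png

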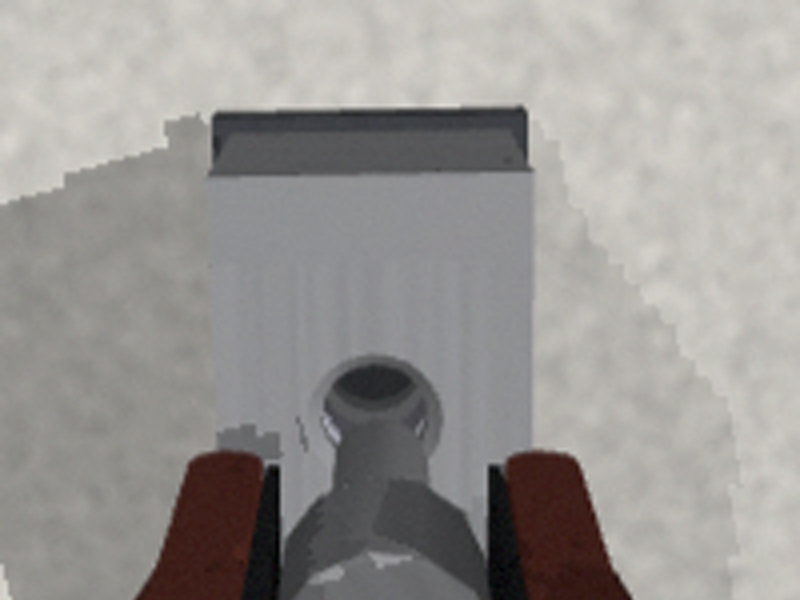

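The pin is now vertical. The hole rim shows at crop top (377,355), left (313,412) and right (441,412).

```bash
python3 - <<'E'
from h import *
p,d,c=load('wrist'); x=np.array([.4746,.01338,.11074])
P=lambda a,z:((plane(c,220+np.array(a)[:,0]/4-.4,170+np.array(a)[:,1]/4-.4,z)-x)*1000).round(2)
print(P([(377,355),(313,412),(441,412),(377,415)],.05)); 
e=P([(209,177),(533,172),(209,400),(533,400)],.05); print('fork corners',e)
E
```

```text
[[-6.200e+00  6.300e-01 -6.074e+01]
 [ 3.000e-02 -9.700e+00 -6.074e+01]
 [ 3.630e+00  7.680e+00 -6.074e+01]
 [ 2.250e+00 -1.100e+00 -6.074e+01]]
fork corners [[-34.99 -16.45 -60.74]
 [-26.9   26.25 -60.74]
 [ -4.59 -23.42 -60.74]
 [  4.51  20.5  -60.74]]
```

Emit:
jog_arm(delta_pos=[[0.03,-0.02,-1],[0.03,-0.02,-1.6],[0.03,-0.02,-2.2],[0.03,-0.02,-2.8],[0.03,-0.02,-3.4],[0.03,-0.02,-4],[0.03,-0.02,-4.5],[0.03,-0.02,-5],[0.03,-0.02,-5.4],[0.03,-0.02,-5.4]], dr=[[0,0,0],[0,0,0],[0,0,0],[0,0,0],[0,0,0],[0,0,0],[0,0,0],[0,0,0],[0,0,0],[0,0,0]], gripper=[5,5,5,5,5,5,5,5,5,5])

```text
t: 7.85
eef_pos: [0.4747, 0.0132, 0.0564]
tool_rot: [-0.312, -3.094, -0.018]
force: [0.0, -0.5, -0.2]
opening: 0.243
grip_force: 30.0
```

Free insertion with no force. I press the last millimetres, then release and lift.

Emit:
jog_arm(delta_pos=[[0,0,-0.15],[0,0,-0.25],[0,0,-0.25],[0,0,-0.25],[0,0,-0.25],[0,0,-0.25],[0,0,-0.25],[0,0,-0.25],[0,0,-0.25],[0,0,-0.25]], dr=[[0,0,0],[0,0,0],[0,0,0],[0,0,0],[0,0,0],[0,0,0],[0,0,0],[0,0,0],[0,0,0],[0,0,0]], gripper=[5,5,5,5,45,45,45,45,45,45])

```text
t: 9.1
eef_pos: [0.4748, 0.0132, 0.0541]
tool_rot: [-0.312, -3.094, -0.018]
force: [1.0, -0.5, 0.1]
opening: 0.452
grip_force: 0.0
```

Emit:
jog_arm(delta_pos=[[0,0,6],[0,0,12],[0,0,15],[7.4,-13.9,15],[7.4,-13.9,15],[7.4,-13.9,15],[7.4,-13.9,15],[7.4,-13.9,15],[7.4,-13.9,15],[7.4,-13.9,15]], dr=[[0,0,0],[0,0,0],[-0.015,-0.03,0],[-0.015,-0.03,-0.042],[-0.015,-0.03,-0.042],[-0.015,-0.03,-0.042],[-0.015,-0.03,-0.042],[-0.015,-0.03,-0.042],[-0.015,-0.03,-0.042],[-0.015,-0.03,-0.042]], gripper=[45,45,50,50,50,50,50,50,50,50])

```text
t: 10.35
eef_pos: [0.5485, -0.1249, 0.2043]
tool_rot: [0.379, 3.119, 0.001]
force: [-0.8, -1.1, -0.7]
opening: 0.501
grip_force: 0.0
```

```bash
python3 - <<'E' 2>/dev/null
from meas import *
s=arm.get_state(); x=s['eef_pos']; print(x,s['tool_rot'])
for n in('wrist','top','scene'):
    p,d,c=grab(n); cv2.imwrite(f'pics/{n}5.png',p[...,::-1]); C=cloud(c,d); X,Y,Z=C[...,0],C[...,1],C[...,2]; print(n)
    def box(name,x,y,z):
        s=(X>x[0])&(X<x[1])&(Y>y[0])&(Y<y[1])&(Z>z[0])&(Z<z[1]); print('z',np.median(Z[s]).round(4),Z[s].max() if s.any() else 0); return rect(C[s],name) if s.any() else 0
    box('tab',(.5,.6),(-.18,-.08),(.098,.112))
    box('pinhead',(.44,.51),(-.02,.05),(.060,.085))
    box('plate',(.45,.75),(-.18,.15),(.068,.095))
E
```

```text
[ 0.54853574 -0.12488924  0.20428827] [3.78557635e-01 3.11853153e+00 1.15549313e-03]
wrist
z 0.1078 0.11032321640001608
tab 1192 c [ 547.7 -127.9] size [11.7 39.8] ang 76.0
z 0.0719 0.07426771984782365
pinhead 1099 c [477.  12.] size [21.1 21.7] ang 12.8
z 0.0772 0.09485162226899824
plate 56247 c [549.6 -10.3] size [259.2 173.2] ang 76.0
top
z nan 0
z 0.0701 0.07551686017686554
pinhead 75 c [477.6  14.6] size [18.9 20.6] ang 54.1
z 0.0763 0.08951206890439378
plate 5133 c [556.1  13.7] size [255.2 173.4] ang 76.2
scene
z 0.1061 0.11159640296341522
tab 105 c [ 548.4 -125.1] size [15.5 39.9] ang 74.5
z 0.0705 0.07630283103923641
pinhead 80 c [478.3  15. ] size [24.8 21.1] ang 44.1
z 0.0779 0.09456970066022807
plate 4630 c [551.7   1.2] size [284.3 174.3] ang 76.2
```

The pin is seated: head top at z 0.072, as it should be. The plate has not moved. Now I grip the tail tab.

Emit:
jog_arm(delta_pos=[[0,-0.2,-5],[0,-0.2,-9],[0,-0.2,-11],[0,-0.2,-12.2],[0,-0.2,-12.2],[0,-0.2,-12.2],[0,-0.2,-12.2],[0,-0.2,-12.2],[0,-0.2,-12.2],[0,-0.2,-12.2]], dr=[[0,0,0],[0,0,0],[0,0,0],[0,0,0],[0,0,0],[0,0,0],[0,0,0],[0,0,0],[0,0,0],[0,0,0]], gripper=[50,50,50,50,50,30,10,2,2,2])

```text
t: 11.75
eef_pos: [0.5491, -0.1279, 0.0827]
tool_rot: [0.38, 3.118, 0.001]
force: [-1.3, 0.7, 5.0]
opening: 0.134
grip_force: 30.0
```

Gripped (opening 0.134, about 12 mm). I slide out in two gentle halves, straightening the yaw by 0.05 rad to the bed's axis on the way.

Emit:
jog_arm(delta_pos=[[0.15,0.6,0],[0.3,1.3,0],[0.5,2.0,0],[0.65,2.7,0],[0.8,3.4,0],[1.0,4.2,0],[1.2,5.0,0],[1.4,5.7,0],[1.5,6.3,0],[1.5,6.3,0]], dr=[[0,0,0.0025],[0,0,0.005],[0,0,0.008],[0,0,0.011],[0,0,0.014],[0,0,0.017],[0,0,0.02],[0,0,0.0225],[0,0,0.025],[0,0,0.025]], gripper=[2,2,2,2,2,2,2,2,2,2])

```text
t: 13.0
eef_pos: [0.5645, -0.0651, 0.0827]
tool_rot: [0.341, 3.121, 0.0]
force: [0.1, -2.8, 5.9]
opening: 0.133
grip_force: 30.0
```

Emit:
jog_arm(delta_pos=[[0.15,0.6,0],[0.3,1.3,0],[0.5,2.0,0],[0.65,2.7,0],[0.8,3.4,0],[1.0,4.2,0],[1.2,5.0,0],[1.4,5.7,0],[1.5,6.2,0],[1.5,6.2,0]], dr=[[0,0,0.0025],[0,0,0.005],[0,0,0.008],[0,0,0.011],[0,0,0.014],[0,0,0.017],[0,0,0.02],[0,0,0.0225],[0,0,0.025],[0,0,0.025]], gripper=[2,2,2,2,2,2,2,2,2,2])

```text
t: 14.25
eef_pos: [0.5792, -0.0034, 0.0826]
tool_rot: [0.302, 3.126, 0.0]
force: [-1.3, -3.6, 6.4]
opening: 0.135
grip_force: 30.0
```

```bash
python3 - <<'E' 2>/dev/null
from meas import *
s=arm.get_state(); print(s['eef_pos'],s['tool_rot'],s['force'].round(1),s['torque'].round(2))
ims=[]
for n in('top','scene'):
    p,d,c=grab(n); C=cloud(c,d); X,Y,Z=C[...,0],C[...,1],C[...,2]; print(n)
    m=(X>.50)&(X<.705)&(Y>.10)&(Y<.27)&(Z>.066)&(Z<.10); r=rect(C[m],'front part'); print(np.round(cv2.boxPoints(r),1))
    # tilt: plane fit on bare-metal top faces
    g=p.astype(int); b=m&(g.min(2)>120)&(Z<.084); A=C[b]; k=np.linalg.lstsq(np.c_[A[:,:2]-A[:,:2].mean(0),np.ones(len(A))],A[:,2],rcond=None)[0]; print('plane',len(A),k.round(4))
    w=(X>.70)&(X<.77)&(Y>.2)&(Y<.30)&(Z>.06)&(Z<.125); rr=rect(C[w],'ptr'); 
    u,v=proj(c,[.70,.24,.078]).astype(int); ims.append(cv2.resize(p[max(v-50,0):v+50,u-66:u+66],(528,400),interpolation=cv2.INTER_CUBIC)); print(u,v)
cv2.imwrite('pics/e1.png',cv2.resize(np.vstack(ims),None,fx=.75,fy=.75)[...,::-1])
E
```

```text
[ 0.57923811 -0.0033576   0.08264221] [3.01888107e-01 3.12596760e+00 3.96263979e-05] [-1.3 -3.6  6.4] [-0.6   0.16 -0.07]
top
front part 3537 c [613.4 174.4] size [173.4 120.7] ang 79.0
[[537.6 100.9]
 [656.1  77.8]
 [689.3 247.9]
 [570.8 271. ]]
plane 811 [0.0031 0.011  0.0751]
ptr 106 c [737.7 252.8] size [16.8 50.1] ang 77.6
253 205
scene
front part 3538 c [612.4 174.1] size [174.2 120.7] ang 78.8
[[536.2 100.4]
 [654.6  76.9]
 [688.5 247.7]
 [570.1 271.3]]
plane 889 [-0.0067  0.0031  0.0763]
ptr 205 c [735.9 251.5] size [18.2 50.3] ang 80.0
322 313
```

View pics/e1.png

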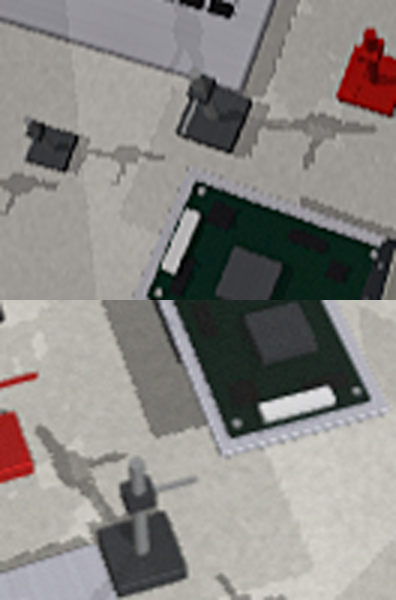

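Top half: the plate front is short of the pointer. Scene half: the pointer tip is at crop (196,480), which is scene (321.3,323), and the plate corner is at crop (225,452). I compute the rest from the same images.

```bash
python3 - <<'E' 2>/dev/null
from h import *
th=np.radians(79); ux=np.array([np.cos(th),np.sin(th)]); uy=np.array([-ux[1],ux[0]]); O=np.array([.5896,.0426])
for n in('top','scene'):
    p,d,c=load(n); C=cloud(c,d); B=np.stack([(C[...,:2]-O)@ux,(C[...,:2]-O)@uy,C[...,2]],-1)*1000
    w=(B[...,0]>220)&(B[...,0]<255)&(B[...,1]<-68)&(B[...,1]>-100)&(B[...,2]>65)&(B[...,2]<92)
    A=B[w]; print(n,len(A),'tip y',A[:,1].max().round(1),'z',np.median(A[:,2]).round(1))
    for lo in range(-100,-68,5):
        k=A[(A[:,1]>=lo)&(A[:,1]<lo+5)]
        if len(k): print(lo,len(k),k.mean(0).round(1))
    m=(B[...,0]>150)&(B[...,0]<232)&(abs(B[...,1])<70)&(B[...,2]>68)&(B[...,2]<84); F=B[m]
    for lo in range(-55,56,22): 
        k=F[abs(F[:,1]-lo)<8]; print('front at y',lo,np.percentile(k[:,0],[99,100]).round(1))
    print('scene ray tip', ((plane(c,321.3,323,.078)[:2]-O)@np.c_[ux,uy]*1000).round(1) if n=='scene' else '')
E
```

```text
top 16 tip y -80.2 z 77.9
-100 4 [234.1 -98.6  77. ]
-95 4 [234.  -92.8  78.2]
-90 4 [233.4 -86.6  77.7]
-85 4 [233.6 -81.1  78. ]
front at y -55 [218.4 219.9]
front at y -33 [218.8 219.6]
front at y -11 [219.1 220.6]
front at y 11 [218.9 220.3]
front at y 33 [218.8 219.9]
front at y 55 [219.2 219.8]
scene ray tip 
scene 26 tip y -78.7 z 78.5
-100 5 [232.9 -97.1  79.1]
-95 7 [232.7 -92.5  78.5]
-90 6 [232.7 -87.1  78.4]
-85 7 [233.1 -82.   79.1]
-80 1 [228.9 -78.7  76.2]
front at y -55 [218.2 218.5]
front at y -33 [218.2 218.7]
front at y -11 [218.2 219.7]
front at y 11 [219.2 219.6]
front at y 33 [217.9 220.1]
front at y 55 [218.9 220. ]
scene ray tip [234.8 -79.9]
```

Emit:
jog_arm(delta_pos=[[0.05,0.3,0],[0.1,0.6,0],[0.17,0.9,0],[0.22,1.15,0],[0.26,1.3,0],[0.27,1.4,0],[0.27,1.4,0],[0.27,1.4,0],[0.27,1.4,0],[0.27,1.4,0]], dr=[[0,0,0],[0,0,0],[0,0,0],[0,0,0],[0,0,0],[0,0,0],[0,0,0],[0,0,0],[0,0,0],[0,0,0]], gripper=[2,2,2,2,2,2,2,2,2,2])

```text
t: 15.6
eef_pos: [0.5817, 0.0099, 0.0827]
tool_rot: [0.302, 3.126, -0.001]
force: [-1.9, -7.3, 7.5]
opening: 0.136
grip_force: 30.0
```

```bash
python3 - <<'E' 2>/dev/null
from h import *
s=arm.get_state(); print(s['eef_pos'],s['tool_rot'],s['force'].round(1),s['torque'].round(2),s['opening'],s['grip_force'])
th=np.radians(79); ux=np.array([np.cos(th),np.sin(th)]); uy=np.array([-ux[1],ux[0]]); O=np.array([.5896,.0426]); ims=[]
for n in('top','scene'):
    p,d,c=grab(n); C=cloud(c,d); B=np.stack([(C[...,:2]-O)@ux,(C[...,:2]-O)@uy,C[...,2]],-1)*1000
    w=(B[...,0]>226)&(B[...,0]<245)&(B[...,1]<-76)&(B[...,1]>-98)&(B[...,2]>70)&(B[...,2]<86); print(n,'ptr',B[w].mean(0).round(1),w.sum())
    m=(B[...,0]>150)&(B[...,0]<250)&(abs(B[...,1])<66)&(B[...,2]>68)&(B[...,2]<84); F=B[m]
    print('front',[np.percentile(F[abs(F[:,1]-lo)<8][:,0],[98,100]).round(1).tolist() for lo in range(-50,51,25)])
    h=(B[...,0]>-70)&(B[...,0]<-30)&(abs(B[...,1]-105)<15)&(B[...,2]>58)&(B[...,2]<85); print('pinhead',B[h].mean(0).round(1),np.median(B[h][:,2]).round(1))
    g=p.min(2)>120
    for a,b in((180,235),(60,110),(-20,30)):
        q=(B[...,0]>a)&(B[...,0]<b)&(abs(B[...,1])<58)&(B[...,2]>66)&(B[...,2]<84)&g; print('z',a,b,q.sum(),np.median(B[q][:,2]).round(1) if q.any() else '')
    u,v=proj(c,[.66,.2,.078]).astype(int); ims.append(cv2.resize(p[v-65:v+65,u-100:u+100],(600,390),interpolation=cv2.INTER_CUBIC))
cv2.imwrite('pics/e2.png',cv2.resize(np.vstack(ims),None,fx=.75,fy=.75)[...,::-1])
E
```

```text
[0.58171333 0.00991964 0.0826699 ] [ 3.02143670e-01  3.12625937e+00 -1.03414649e-03] [-1.9 -7.3  7.5] [-1.18  0.2   0.02] 0.13642224978983533 30.00155746936798
top ptr [233.8 -87.7  77.7] 13
front [[231.3, 233.7], [231.0, 233.3], [232.0, 233.7], [231.6, 233.3], [231.1, 232.5]]
pinhead [nan nan nan] nan
z 180 235 362 74.9
z 60 110 136 74.2
z -20 30 0 
scene ptr [232.7 -88.   78.6] 24
front [[231.1, 233.3], [231.3, 232.4], [231.8, 232.9], [231.5, 232.5], [231.3, 233.8]]
pinhead [-46.  104.1  68.7] 71.0
z 180 235 495 75.8
z 60 110 120 75.9
z -20 30 827 75.9
```

View pics/e2.png

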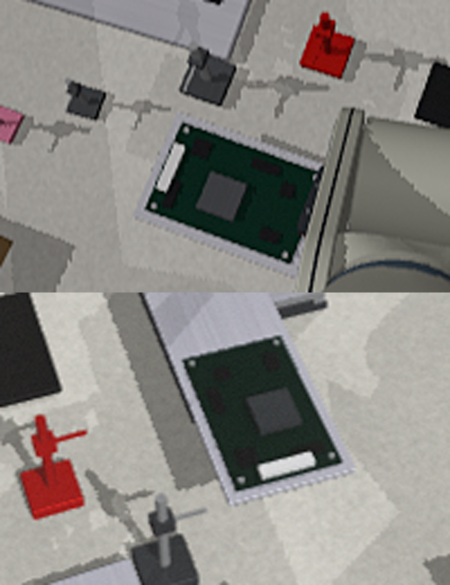

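The plate's front edge is level with the pointer tip (about 233.2 against 233.3 mm along bed x). In the lower half of the picture the front edge (352,467)–(232,502), extended, meets the tip at (205,511). The plate is level (z 75.8–75.9 mm along its length), the pin is seated and the grip is 30 N, so I hand in.

```bash
python3 -c "
from workcell import arm
print(arm.close_job())"
```

```text
the job is handed in; nothing more can be done
None
```

The job is handed in at about 16 s of the 54 s allowed: the pin is seated and locks the riser, and the plate was slid out to within about 1 mm of the larger grey gauge's pointer tip, level and still gripped by its tail tab.

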